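Set the day-colour wheel for the delivered tub

TASK

Look at which tub stands in the red taped square, and with a fingertip flick the day-colour wheel forward, click by click, until the colour of that tub's lid sits on top between the red index marks. Do not run past that colour, do not pick up or shift any tub, and leave the wheel resting in its click.

Things in the scene. Friction and masses are not known exactly. Their poses are not given: they have to be found in the camera images.
- station: day-colour station bolted to the bench, place and yaw vary: 150 (x) x 96 (y) mm foot, two white cheek plates along x (130 mm long, 22 to 32 mm either side of the middle, tops 86 mm high) with the thumbwheel between. Origin: centre of its underside; x is forward (black arrows on the cheeks; the wheel's top moves to +x), y along the axle, z up. Red index marks at x = 0
- axle (a point): wheel centre, 65 mm above the station's origin, same axes. Wheel 36 mm wide, 83 mm across the rim, with 7 grey radial finger ribs, 6 mm thick, tips 58 mm from the axle, one at each border of two colours. At rest one colour is centred on top, with ribs 25.7 degrees before and behind the top. Rim and ribs stand clear above the cheeks
- daywheel (a joint): turn of the thumbwheel, rad, growing forward. Clicks 0.8976 rad apart: 0 has orange on top, 1 click white, 2 purple, 3 blue, 4 yellow, 5 green, 6 red. Starts at orange, white or purple. Stops about half a click before orange and after red. A click takes about 1.5 N at the rib; let go, the wheel is pulled into the nearest click and does not run on
- mark: square frame of red tape flat on the bench, 110 mm outside, 86 mm inside, about 155 mm from the station on its -y side; origin at its centre. Exactly one of the three tubs stands in it
- tub_blue: free-standing round white tub, 68 mm across its blue lid, 88 mm tall, 0.25 kg; origin at the centre of its underside; not to be moved
- tub_yellow: free-standing round white tub, 68 mm across its yellow lid, 88 mm tall, 0.25 kg; origin at the centre of its underside; not to be moved
- tub_green: free-standing round white tub, 68 mm across its green lid, 88 mm tall, 0.25 kg; origin at the centre of its underside; not to be moved
Things that resemble listed ones, but are neither listed nor needed, are in the scene too. There is more than one size of the station; the one meant has the size given above.

How it is judged:
By the outcome, as a careful person would: the job done as asked, in the order asked, and still so for the second after the job is handed in, with the robot touching nothing.
It also fails if it takes over 58 s, if anything falls off the work surface, if the arm or the gripper's body presses on something with over 40 N, if the wrist force passes 120 N, or if a joint passes its speed limit or range.

ROBOT

A 7-joint arm with a two-finger parallel gripper is mounted at the origin on the work surface. World frame = base frame: x ahead of the robot, y to its left, z up, the work surface at z = 0. Lengths are in m, angles in rad, forces in N, time in s.
With the tool pointing down it reaches from about 0.4 to 0.875 m from the base axis. Payload 19.3 kg.
Tool frame: the origin (TCP) lies at the very end of the fingers, on their centre line; the grasp point (between the pads) lies 19 mm behind it; z points along the fingers, y is the line along which they close (so a half turn about z gives the same grasp; the last joint's range is limited). The gripper opens to 85 mm and grips with 20 to 120 N. Pads are 22 mm wide; open, the fingers measure 114 mm over their backs; the gripper's body (76 mm by 85 mm) begins 54 mm behind the grasp point. The pads swing forward as they close: fully open they stand 13 mm farther back than shut.
Start: joints at [-1.196, 0.521, -0.036, 1.599, 0.021, 1.021, -0.113], TCP at [0.269, 0.564, 0.206] pointing down, gripper open.
Joint ranges: [-2.91, 2.91], [-0.3, 2.13], [-1.5, 1.42], [0.17, 2.43], [-1.26, 4.41], [0.16, 1.93], [-2.52, 2.52]. Speed limits (rad/s): [1.89, 1.89, 2.39, 2.39, 3.01, 3.01, 3.01].

INTERFACE

Orientations are given as [roll, pitch, yaw] about the fixed x, y, z axes, in that order (R = Rz(yaw) Ry(pitch) Rx(roll)).
In Python, from workcell import bot gives the robot as it stands.
- The arm moves only by the tool jog_arm, never from a script. Its argument "motion" is a list of rows, each a list of 5 numbers: the shift along the tool's x, y, z scaled (see below), then the turn about the tool's z scaled (see below), then the opening, from 0 (shut) to 1 (fully open). A call has 1 to 12 rows; each row shifts and turns the commanded pose from where the row before left it, along the tool's axes as they then stand; what a row does not reach is not made up. The controller multiplies each number of a shift by 30 mm and each number of a turn by 0.08 rad. A row lasts 1/10 s, in which the tool goes at most 50 mm and 8.59 degrees, less where a joint would pass 70% of its speed; a pose out of reach is approached as far as the arm can. A call with a number of a shift or a turn outside -1 to 1 is refused whole. A call with a gripper value outside its range is refused whole. The fingers move at their own pace and stop on an object; "newtons" is the grip in N (left out, the last holds). Time passes only in rows, so rows that do not move let the fingers close. It gives the time, the measured TCP pose, the force, the opening and the grip force at its end, in the units of the state.
- bot.observe(): the state, without advancing time (a new reading comes with each control period).
- bot.grab_frame(name): name is "side" or "top" or "wrist"; returns a dict with "pixels" (420x560x3 uint8, red, green, blue), "fovy" (degrees; the focal length in pixels is half the picture's height over the tangent of half this angle, whatever the lens; pixels are square), "cx", "cy" (the principal point, pixels), "rvec" (rotation vector, rad) and "tvec" (3), from world to camera coordinates, as OpenCV has them; the wrist camera has in their place "mount" (4x4, takes a point from camera to tool coordinates, whose origin is the TCP and whose axes are the flange's). Camera axes: x right, y down, z forward; pixel columns grow to the right and rows downward; lengths in m; the calibration is good to about 2 mm. The wrist camera is an equidistant fisheye: a pixel r from the principal point sees the ray r / f radians off the axis. A picture is of the moment at which its call begins: read the wrist's pose just before it. There is no depth.
- bot.job_done(): hands the job in; it is judged then, once.
The state is a dict: "clock": time; "qpos": joint angles; "qd": joint speeds; "joint_efforts": joint torques, N m; "position": TCP position; "tool_rot": TCP orientation; "force": force on the tool from outside, world axes, zero at the start; "moment": the same for the moment, N m; "grip_width": finger opening in m; "finger_force": force on a finger pad.
Only numpy, scipy, OpenCV 4.12 (cv2) and the standard library are available. Lean on these libraries where they do the work, as an engineer would, in place of code of your own. Each camera call takes 0.05 s, during which the arm holds its last target. There are 200 camera calls.

## Working session

There is one attempt and no reset: what is moved stays moved. The work goes in short steps, Python scripts to look and compute and a tool call to move; the robot and the scene stay as the last step left them, time stands still between calls to the robot, and variables do not carry over. Pictures are saved under pics/ and viewed, at most 10 in all, crops included, and the job is handed in when it is done.

Besides the shell and the picture viewer there is one more tool, called after "Request:" in YAML: its name, and indented under it one key for each argument. jog_arm: Moves the arm, as the interface text tells. Shifts and turns lie within -1 to 1; 1 stands for 30 mm of shift or 0.08 rad of turn. Its arguments: {"type":"object","properties":{"motion":{"type":"array","items":{"type":"array","items":{"type":"number"}}},"newtons":{"type":"number"}},"required":["motion"]}

```bash
mkdir -p pics
cat > h.py <<'E'
import numpy as np,cv2,pickle
from workcell import bot
def grab(n,f):
    d=bot.grab_frame(n); cv2.imwrite(f'pics/{f}.png',d['pixels'][:,:,::-1]); pickle.dump(d,open(f'pics/{f}.pkl','wb')); return d
def K(d):
    f=210/np.tan(np.radians(d['fovy'])/2); return np.array([[f,0,d['cx']],[0,f,d['cy']],[0,0,1]])
def ray(d,u,v,z):
    R=cv2.Rodrigues(np.array(d['rvec'],float))[0];t=np.array(d['tvec'],float).ravel()
    C=-R.T@t; r=R.T@np.linalg.inv(K(d))@[u,v,1]; return C+r*(z-C[2])/r[2]
def proj(d,P):
    return cv2.projectPoints(np.array(P,float).reshape(-1,3),np.array(d['rvec'],float),np.array(d['tvec'],float),K(d),None)[0].reshape(-1,2)
E
python3 - <<'E'
from h import *
a=grab('top','top0');b=grab('side','side0')
cv2.imwrite('pics/both.png',cv2.resize(np.vstack([a['pixels'],b['pixels']])[:,:,::-1],None,fx=.7,fy=.7))
for d in (a,b): 
    R=cv2.Rodrigues(np.array(d['rvec'],float))[0];print(d['fovy'],-R.T@np.array(d['tvec']).ravel(),R[2])
print(bot.observe()['clock'])
E
```

```text
54.09745798595393 [0.48729605 0.05419858 0.83821583] [ 0.08772018 -0.0054962  -0.99612999]
56.265464189483055 [0.24676437 0.52007785 0.53813717] [ 0.44260331 -0.63679003 -0.63134838]
0.1
```

View pics/top0.png

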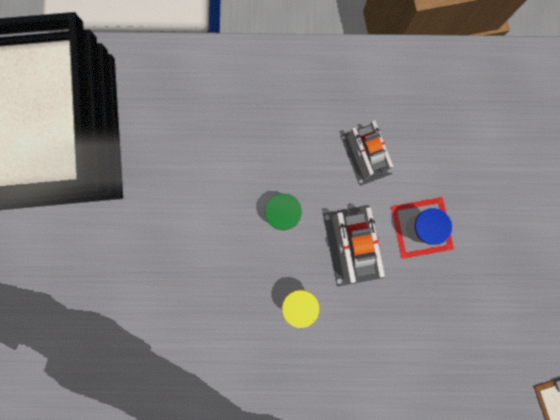

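View pics/side0.png

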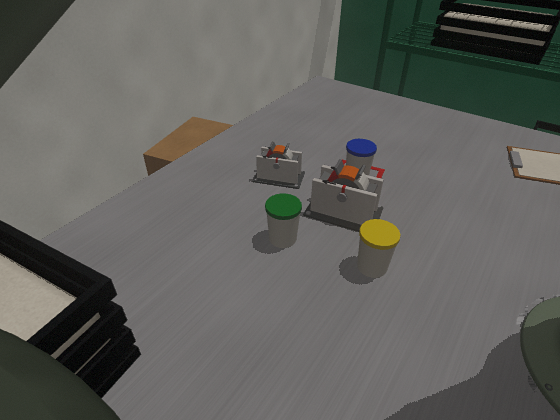

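Run:
```python
from h import *
a=pickle.load(open('pics/top0.pkl','rb'));b=pickle.load(open('pics/side0.pkl','rb'))
A=cv2.resize(a['pixels'][190:300,310:465],None,fx=5,fy=5,interpolation=cv2.INTER_CUBIC)[:,:,::-1]
cv2.imwrite('pics/cA.png',A)
B=cv2.resize(b['pixels'][125:240,240:395],None,fx=5,fy=5,interpolation=cv2.INTER_CUBIC)[:,:,::-1]
cv2.imwrite('pics/cB.png',B)
for p in [(355,245),(433,226)]: print(ray(a,*p,0.08))
```

```text
[ 0.49847456 -0.08334517  0.08      ]
[ 0.53450647 -0.22812673  0.08      ]
```

View pics/cA.png

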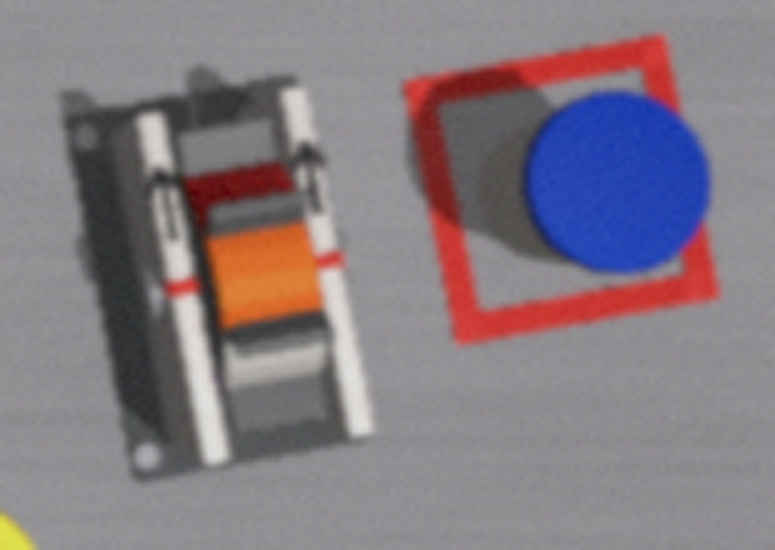

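View pics/cB.png

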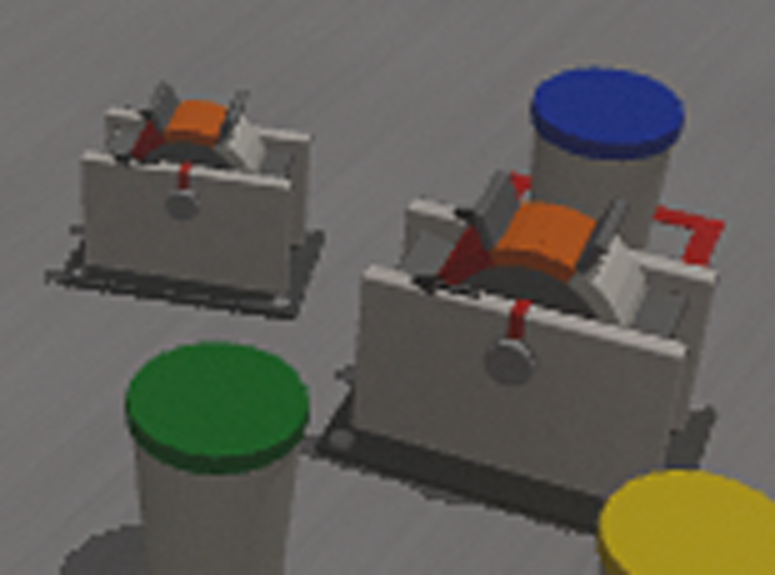

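```bash
cat > st.py <<'E'
from h import *
from scipy.spatial.transform import Rotation as Rt
a=pickle.load(open('pics/top0.pkl','rb'))
P=lambda u,v,z=.086: ray(a,310+u/5-.4,190+v/5-.4,z)[:2]
LF,LR,RF,RR,ML,MR=[P(*p) for p in [(150,115),(217,462),(294,90),(360,433),(181,288),(330,260)]]
if __name__=='__main__':
    print('len',np.linalg.norm(LF-LR),np.linalg.norm(RF-RR),'gap',np.linalg.norm(ML-MR))
    print('c',(LF+LR+RF+RR)/4,(ML+MR)/2)
    for d in (LF-LR,RF-RR): print('yaw',np.arctan2(d[1],d[0]))
    d=ML-MR;print(np.arctan2(d[1],d[0])-np.pi/2)
    c=(LF+LR+RF+RR+2*ML+2*MR)/8; print(c, 'marksq',P(562,190,0), np.linalg.norm(P(562,190,0)-c))
    o=bot.observe();print(o)
E
python3 st.py
```

```text
len 0.1282927300847324 0.1270066134471386 gap 0.0556066012241338
c [ 0.49964287 -0.09253026] [ 0.49955329 -0.0927105 ]
yaw 0.18502124862914726
yaw 0.17829516007555357
0.19122498510869623
[ 0.49959808 -0.09262038] marksq [ 0.53605404 -0.23529272] 0.14725634863897258
{'clock': 0.1, 'qpos': array([-1.19618694,  0.52197455, -0.03629621,  1.59992682,  0.02122569,
        1.02107996, -0.11279443]), 'qd': array([-0.00132062, -0.00059539, -0.00088842, -0.00039545,  0.00056071,
       -0.00040102,  0.00096313]), 'joint_efforts': array([ 3.74954659e-03, -9.28489923e+01,  1.98412187e+00, -3.70535874e+01,
        1.81770686e-02,  5.50739889e-03, -1.02387894e-04]), 'position': array([0.26884991, 0.56387742, 0.20597976]), 'tool_rot': array([-3.14059483e+00,  1.06007277e-04,  2.69676384e+00]), 'force': array([-0.24232917, -0.27160857,  0.61887197]), 'moment': array([-0.05534668, -0.01182662, -0.01915044]), 'finger_force': 0.0, 'grip_width': 0.08542035416753643}
```

Request:
jog_arm:
  motion:
    - [-0.6,-0.7,0,0,0]
    - [-0.84,-0.96,0,0,0]
    - [-0.84,-0.96,0,0,0]
    - [-0.84,-0.96,0,0,0]
    - [-0.84,-0.96,0,0,0]
    - [-0.84,-0.96,0,0,0]
    - [-0.84,-0.96,0,0,0]
    - [-0.84,-0.96,0,0,0]
    - [-0.84,-0.96,0,0,0]
    - [-0.84,-0.96,0,0,0]
    - [-0.84,-0.96,0,0,0]
    - [-0.84,-0.96,0,0,0]
  newtons: 20

```text
clock: 1.3
position: [0.3901, 0.1306, 0.2065]
tool_rot: [3.142, -0.0, 2.697]
force: [0.5, 0.4, 1.2]
grip_width: -0.0
finger_force: 0.0
```

Request:
jog_arm:
  motion:
    - [-0.84,-0.96,0,0,0]
    - [-0.84,-0.96,0,0,0]
    - [-0.84,-0.96,0,0,0]
    - [-0.84,-0.96,0,0,0]
    - [0,0,0,-1,0]
    - [0,0,0,-1,0]
    - [0,0,0,-1,0]
    - [0,0,0,-1,0]
    - [0,0,0,-1,0]
    - [0,0,0,-1,0]
    - [0,0,0,-1,0]
    - [0,0,0,-0.9,0]

```text
clock: 2.5
position: [0.4313, -0.0152, 0.2064]
tool_rot: [3.142, -0.0, -2.951]
force: [0.7, -0.1, -0.9]
grip_width: 0.0002
finger_force: 0.0
```

```bash
cat > rel.py <<'E'
from h import *
o=bot.observe(); y=.185; c=np.array([.4996,-.0926])
p=o['position']; R=np.array([[np.cos(y),-np.sin(y)],[np.sin(y),np.cos(y)]])
print('clk',o['clock'],'rel',R.T@(p[:2]-c),'z',p[2],'rot',o['tool_rot'],'grip',o['grip_width'],'F',o['force'],'q',o['qpos'].round(2))
E
python3 rel.py
```

```text
clk 2.5 rel [-0.0528857   0.08867055] z 0.20637114673653187 rot [ 3.14156061e+00 -3.74566793e-04 -2.95121886e+00] grip 0.00018999655812742617 F [ 0.69056021 -0.09528931 -0.91801094] q [-0.21  0.21  0.12  2.09 -0.04  0.84  1.7 ]
```

Request:
jog_arm:
  motion:
    - [0,-0.7,0,0,0]
    - [0,-0.75,0,0,0]
    - [0,-0.75,0,0,0]
    - [0,-0.75,0,0,0]
    - [0,0,0.5,0,0]
    - [0,0,0.5,0,0]
    - [0,0,0.5,0,0]
    - [0,0,0.38,0,0]
    - [0,0,0,0,0]

```text
clock: 3.4
position: [0.4472, -0.102, 0.1489]
tool_rot: [3.141, -0.002, -2.954]
force: [-0.1, -0.6, -0.5]
grip_width: -0.0002
finger_force: 0.0
```

```bash
python3 rel.py
python3 - <<'E'
from h import *
b=grab('side','s1');a=grab('top','t1')
c=lambda i,y,x:cv2.resize(i['pixels'][y:y+130,x:x+170],None,fx=4,fy=4,interpolation=cv2.INTER_CUBIC)[:,:,::-1]
cv2.imwrite('pics/v1.png',cv2.resize(np.hstack([c(b,110,260),c(a,170,280)]),None,fx=.58,fy=.58))
print(proj(b,[bot.observe()['position']]))
E
```

```text
clk 3.4 rel [-0.05325447  0.00042781] z 0.148939972090818 rot [ 3.14107509e+00 -2.23653016e-03 -2.95433105e+00] grip -0.00016056180132950417 F [-0.09507483 -0.56121097 -0.51640855] q [-0.04  0.35  0.16  2.09 -0.08  0.71  1.94]
[[378.78629079 157.30446274]]
```

View pics/v1.png

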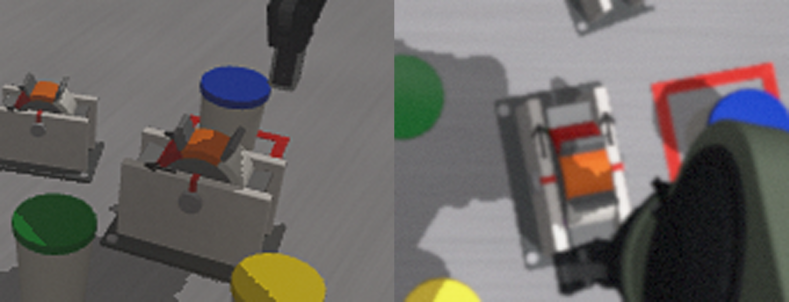

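Run:
```python
from h import *
from scipy.spatial.transform import Rotation as Rt
b=pickle.load(open('pics/s1.pkl','rb'));o=bot.observe()
R=Rt.from_euler('xyz',o['tool_rot']).as_matrix()
x0,y0=330,90
i=cv2.resize(b['pixels'][y0:y0+90,x0:x0+110],None,fx=6,fy=6,interpolation=cv2.INTER_CUBIC)[:,:,::-1].copy()
i=cv2.convertScaleAbs(i,alpha=1.8,beta=20)
for k in range(0,60,10):
    u,v=proj(b,[o['position']+R@[0,0,-k/1000]])[0]; cv2.circle(i,(int((u+.5-x0)*6),int((v+.5-y0)*6)),3,(0,255,0) if k else (0,0,255),-1)
cv2.imwrite('pics/v2.png',i)
```

```text
(no output)
```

View pics/v2.png

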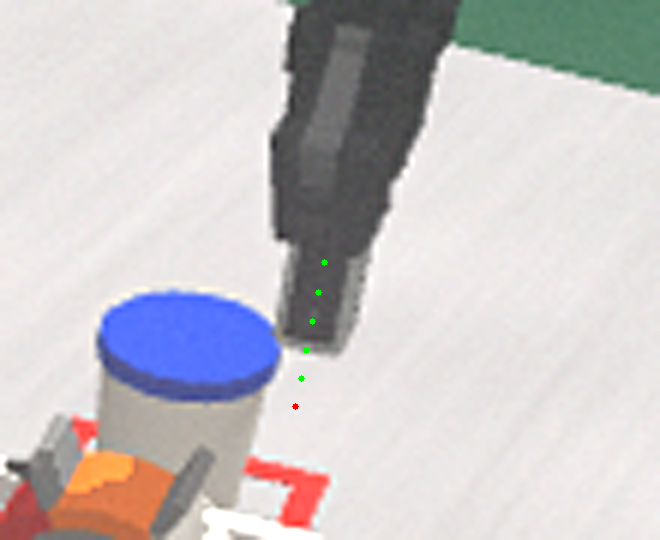

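Run:
```python
from h import *
b=pickle.load(open('pics/s1.pkl','rb'));a=pickle.load(open('pics/t1.pkl','rb'))
y=.185;R=np.array([[np.cos(y),-np.sin(y),0],[np.sin(y),np.cos(y),0],[0,0,1]]);c=np.array([.4996,-.0926,0])
for p in [(0,.032,.065),(0,.032,.086),(-.065,.032,.086),(.065,.032,.086),(-.065,-.032,.086)]: print(p,proj(b,c+R@p))
print(bot.observe()['position'],proj(a,bot.observe()['position']))
```

```text
(0, 0.032, 0.065) [[341.52980388 196.03307662]]
(0, 0.032, 0.086) [[342.69730921 187.47131944]]
(-0.065, 0.032, 0.086) [[375.78586719 195.93627069]]
(0.065, 0.032, 0.086) [[311.34961709 179.45172893]]
(-0.065, -0.032, 0.086) [[383.22304423 178.32686413]]
[ 0.4479392  -0.10212591  0.15026279] [[374.23597949 275.02700172]]
```

Run:
```python
from h import *
from scipy.spatial.transform import Rotation as Rt
a=pickle.load(open('pics/t1.pkl','rb'));o=bot.observe()
R=Rt.from_euler('xyz',o['tool_rot']).as_matrix()
x0,y0=325,225
i=cv2.resize(a['pixels'][y0:y0+90,x0:x0+80],None,fx=5,fy=5,interpolation=cv2.INTER_CUBIC)[:,:,::-1].copy()
i=cv2.convertScaleAbs(i,alpha=1.8,beta=30)
for k in range(0,80,10):
    u,v=proj(a,[o['position']+R@[0,0,-k/1000]])[0]; cv2.circle(i,(int((u+.5-x0)*5),int((v+.5-y0)*5)),3,(0,255,0) if k else (0,0,255),-1)
w=grab('wrist','w1'); print(np.round(w['mount'],3),w['fovy'],w['cx'],w['cy'])
M=np.array(w['mount']);f=210/np.tan(np.radians(w['fovy'])/2)
W=w['pixels'][:,:,::-1].copy();W=cv2.convertScaleAbs(W,alpha=1.5,beta=20)
for k in range(0,60,10):
    q=np.linalg.inv(M)@[0,0,-k/1000,1]; th=np.arctan2(np.hypot(q[0],q[1]),q[2]); r=f*th/np.hypot(q[0],q[1])
    u,v=w['cx']+q[0]*r,w['cy']+q[1]*r;print(u,v)
    cv2.circle(W,(int(u),int(v)),2,(0,255,0) if k else (0,0,255),-1)
W=W[:,:]; W=cv2.resize(W,(400,300)); i=cv2.resize(i,(400,450)); W=cv2.copyMakeBorder(W,0,150,0,0,cv2.BORDER_CONSTANT)
cv2.imwrite('pics/v3.png',np.hstack([i,W]))
```

```text
[[-0.    -0.957 -0.291  0.075]
 [ 1.    -0.    -0.001 -0.   ]
 [ 0.    -0.291  0.957 -0.167]
 [ 0.     0.     0.     1.   ]] 65.70646984690485 280.3457160509739 212.84858655800087
281.22370986557763 253.58469139960064
281.2614535970515 261.2055341030609
281.30302932329005 269.6587393933927
281.34898085824256 279.07501660076787
281.3999390655777 289.6100437671534
281.45663134602984 301.4491966866754
```

View pics/v3.png

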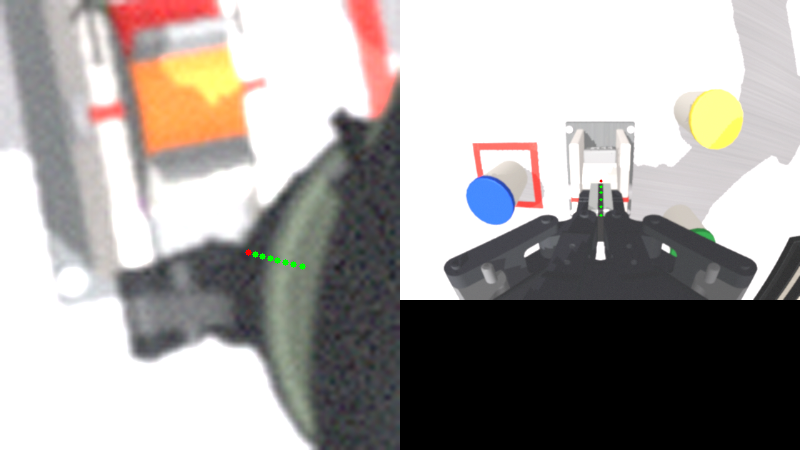

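Request:
jog_arm:
  motion:
    - [0,0,0.4,0,0]
    - [0,0,0.4,0,0]
    - [0,0,0.45,0,0]
    - [0,0,0,0,0]
    - [-0.2,0,0,0,0]
    - [-0.2,0,0,0,0]
    - [-0.2,0,0,0,0]
    - [-0.2,0,0,0,0]
    - [-0.2,0,0,0,0]
    - [0,0,0,0,0]

```text
clock: 4.55
position: [0.4783, -0.0963, 0.1126]
tool_rot: [-3.141, 0.0, -2.954]
force: [-0.3, -0.2, 0.4]
grip_width: 0.0001
finger_force: 0.0
```

```bash
python3 rel.py
cat > look.py <<'E'
import sys
from h import *
from scipy.spatial.transform import Rotation as Rt
n=sys.argv[1]
b=grab('side','s'+n);a=grab('top','t'+n);o=bot.observe()
def c(d,x,y,w,h):
    i=cv2.resize(d['pixels'][y:y+h,x:x+w],None,fx=4,fy=4,interpolation=cv2.INTER_CUBIC)[:,:,::-1].copy()
    u,v=proj(d,o['position'])[0]; cv2.circle(i,(int((u+.5-x)*4),int((v+.5-y)*4)),3,(0,0,255),-1); return i
cv2.imwrite(f'pics/v{n}.png',np.hstack([c(b,300,110,100,120),c(a,320,190,90,120)]))
E
python3 look.py 4
```

```text
clk 4.55 rel [-0.02165044  0.00031935] z 0.11262137931126134 rot [-3.14146801e+00  4.04642368e-04 -2.95391244e+00] grip 0.00013597793158581854 F [-0.34516038 -0.19909655  0.40097774] q [-0.04  0.45  0.15  2.05 -0.11  0.65  1.94]
```

View pics/v4.png

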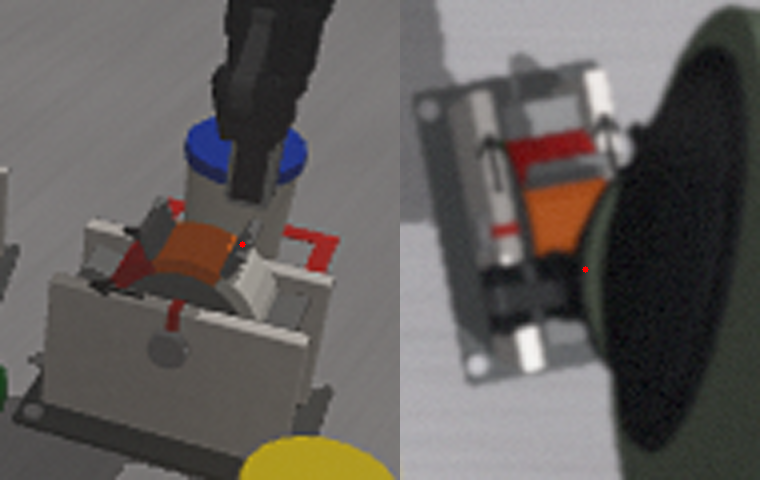

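Request:
jog_arm:
  motion:
    - [0.5,0,0,0,0]
    - [0.55,0,0,0,0]
    - [0,0,0.4,0,0]
    - [0,0,0.4,0,0]
    - [0,0,0,0,0]
    - [-0.2,0,0,0,0]
    - [-0.2,0,0,0,0]
    - [-0.2,0,0,0,0]
    - [-0.2,0,0,0,0]
    - [-0.2,0,0,0,0]

```text
clock: 5.65
position: [0.4764, -0.0969, 0.0892]
tool_rot: [-3.141, 0.0, -2.955]
force: [-0.8, -1.2, 1.5]
grip_width: 0.0001
finger_force: 1.0
```

Request:
jog_arm:
  motion:
    - [-0.1,0,0,0,0]
    - [0,0,0,0,0]

```text
clock: 5.85
position: [0.4795, -0.0961, 0.0887]
tool_rot: [-3.141, 0.0, -2.954]
force: [-0.6, -1.1, -0.4]
grip_width: 0.0003
finger_force: 0.4
```

```bash
python3 rel.py;  python3 look.py 5
```

```text
clk 5.85 rel [-0.020435    0.00030979] z 0.08868037936493149 rot [-3.14146719e+00  3.83463007e-04 -2.95400016e+00] grip 0.00026384589415219805 F [-0.60675293 -1.14314907 -0.38789312] q [-0.03  0.49  0.14  2.06 -0.12  0.6   1.95]
```

View pics/v5.png

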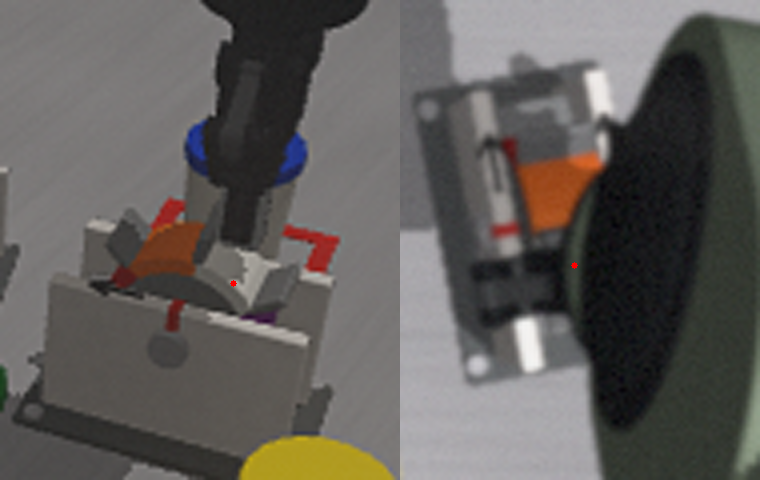

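Request:
jog_arm:
  motion:
    - [-0.18,0,0,0,0]
    - [-0.18,0,0,0,0]
    - [-0.18,0,0,0,0]
    - [-0.18,0,0,0,0]
    - [-0.18,0,0,0,0]
    - [0,0,0,0,0]
    - [0,0,-0.4,0,0]
    - [0,0,-0.5,0,0]
    - [0.6,0,0,0,0]
    - [0.7,0,0,0,0]
    - [0.7,0,0,0,0]
    - [0,0,0,0,0]

```text
clock: 7.15
position: [0.4442, -0.1031, 0.1164]
tool_rot: [3.141, -0.001, -2.956]
force: [-0.5, 0.0, 0.3]
grip_width: 0.0003
finger_force: 0.0
```

```bash
cat > col.py <<'E'
from h import *
y=.185;R=np.array([[np.cos(y),-np.sin(y),0],[np.sin(y),np.cos(y),0],[0,0,1]]);c=np.array([.4996,-.0926,0])
def show(b,name):
    for ang in range(-60,61,10):
        t=np.radians(ang); r=[]
        for yy in (.010,.0):
            u,v=proj(b,c+R@[.0415*np.sin(t),yy,.065+.0415*np.cos(t)])[0]; r.append(b['pixels'][int(round(v)),int(round(u))].tolist())
        print(name,ang,r)
show(grab('side','sc'),'side')
E
python3 rel.py; python3 col.py
```

```text
clk 7.15 rel [-0.05640157 -0.00010762] z 0.11642237681168664 rot [ 3.14142836e+00 -8.18048129e-04 -2.95596668e+00] grip 0.0003478781454659929 F [-0.54113833  0.02246593  0.33502697] q [-0.02  0.4   0.15  2.12 -0.1   0.63  1.96]
side -60 [[68, 37, 71], [67, 35, 69]]
side -50 [[69, 37, 73], [71, 37, 74]]
side -40 [[70, 33, 74], [71, 37, 75]]
side -30 [[55, 55, 53], [57, 55, 54]]
side -20 [[111, 108, 104], [114, 111, 105]]
side -10 [[112, 108, 104], [109, 107, 102]]
side 0 [[110, 108, 102], [119, 116, 111]]
side 10 [[111, 109, 104], [110, 107, 102]]
side 20 [[86, 83, 79], [164, 160, 153]]
side 30 [[53, 52, 52], [57, 57, 57]]
side 40 [[107, 56, 32], [71, 50, 40]]
side 50 [[100, 50, 29], [107, 53, 30]]
side 60 [[103, 58, 34], [128, 73, 38]]
```

Request:
jog_arm:
  motion:
    - [0,0,0.45,0,0]
    - [0,0,0.47,0,0]
    - [0,0,0,0,0]
    - [-0.25,0,0,0,0]
    - [-0.2,0,0,0,0]
    - [-0.2,0,0,0,0]
    - [-0.2,0,0,0,0]
    - [-0.2,0,0,0,0]
    - [-0.2,0,0,0,0]
    - [-0.2,0,0,0,0]

```text
clock: 8.2
position: [0.49, -0.0941, 0.0881]
tool_rot: [-3.142, 0.0, -2.954]
force: [0.2, -0.1, -0.4]
grip_width: 0.0001
finger_force: 0.0
```

Request:
jog_arm:
  motion:
    - [-0.2,0,0,0,0]
    - [-0.2,0,0,0,0]
    - [-0.25,0,0,0,0]
    - [0,0,0,0,0]
    - [0,0,-0.4,0,0]
    - [0,0,-0.5,0,0]
    - [0.6,0,0,0,0]
    - [0.7,0,0,0,0]
    - [0.7,0,0,0,0]
    - [0,0,0,0,0]

```text
clock: 9.2
position: [0.4471, -0.1025, 0.1158]
tool_rot: [3.141, -0.001, -2.956]
force: [0.3, 0.2, 0.5]
grip_width: -0.0
finger_force: 0.0
```

```bash
python3 rel.py; python3 col.py
```

```text
clk 9.2 rel [-0.05343338 -0.00010727] z 0.11584616738397172 rot [ 3.14142475e+00 -8.10645997e-04 -2.95600334e+00] grip -4.863146343712661e-06 F [0.28945144 0.15244047 0.4662438 ] q [-0.03  0.41  0.15  2.12 -0.1   0.63  1.96]
side -60 [[35, 38, 79], [33, 36, 77]]
side -50 [[33, 40, 82], [33, 37, 81]]
side -40 [[36, 40, 84], [34, 39, 83]]
side -30 [[57, 55, 54], [56, 55, 54]]
side -20 [[72, 34, 76], [72, 33, 76]]
side -10 [[74, 36, 78], [73, 35, 76]]
side 0 [[73, 35, 77], [72, 34, 76]]
side 10 [[74, 38, 79], [72, 36, 78]]
side 20 [[70, 40, 72], [70, 32, 75]]
side 30 [[52, 53, 52], [55, 56, 54]]
side 40 [[105, 102, 98], [61, 60, 59]]
side 50 [[95, 94, 88], [96, 93, 89]]
side 60 [[102, 100, 95], [101, 98, 94]]
```

Purple on top, blue next. One more identical stroke, then retreat higher.

Request:
jog_arm:
  motion:
    - [0,0,0.45,0,0]
    - [0,0,0.45,0,0]
    - [0,0,0,0,0]
    - [-0.15,0,0,0,0]
    - [-0.2,0,0,0,0]
    - [-0.2,0,0,0,0]
    - [-0.2,0,0,0,0]
    - [-0.2,0,0,0,0]
    - [-0.2,0,0,0,0]
    - [-0.2,0,0,0,0]

```text
clock: 10.25
position: [0.4899, -0.0941, 0.088]
tool_rot: [-3.142, 0.0, -2.954]
force: [-0.1, -0.2, 1.0]
grip_width: 0.0002
finger_force: 0.0
```

Request:
jog_arm:
  motion:
    - [-0.2,0,0,0,0]
    - [-0.2,0,0,0,0]
    - [-0.25,0,0,0,0]
    - [0,0,0,0,0]
    - [0,0,-0.4,0,0]
    - [0,0,-0.5,0,0]
    - [0.6,0,-0.4,0,0]
    - [0.7,0,-0.5,0,0]
    - [0.7,0,-0.5,0,0]
    - [0,0,-0.5,0,0]
    - [0,0,0,0,0]
    - [0,0,0,0,0]

```text
clock: 11.45
position: [0.4496, -0.1018, 0.1724]
tool_rot: [-3.141, 0.001, -2.954]
force: [0.2, 0.7, -0.7]
grip_width: 0.0001
finger_force: 0.0
```

```bash
python3 rel.py; python3 col.py; python3 look.py 6
```

```text
clk 11.45 rel [-0.05081612  0.0001846 ] z 0.17244254661799902 rot [-3.14143746e+00  1.12560610e-03 -2.95436337e+00] grip 0.000139966224619716 F [ 0.16412831  0.74861994 -0.72549398] q [-0.05  0.31  0.18  2.06 -0.08  0.77  1.93]
side -60 [[150, 130, 32], [150, 129, 31]]
side -50 [[164, 144, 35], [163, 142, 35]]
side -40 [[157, 137, 34], [166, 145, 34]]
side -30 [[56, 54, 51], [56, 54, 56]]
side -20 [[33, 38, 84], [36, 40, 87]]
side -10 [[33, 40, 85], [33, 40, 87]]
side 0 [[33, 41, 85], [35, 42, 85]]
side 10 [[33, 41, 85], [35, 40, 84]]
side 20 [[41, 55, 118], [34, 51, 127]]
side 30 [[55, 52, 50], [60, 59, 58]]
side 40 [[68, 35, 71], [56, 49, 53]]
side 50 [[61, 29, 64], [63, 33, 66]]
side 60 [[68, 38, 72], [68, 40, 72]]
```

View pics/v6.png

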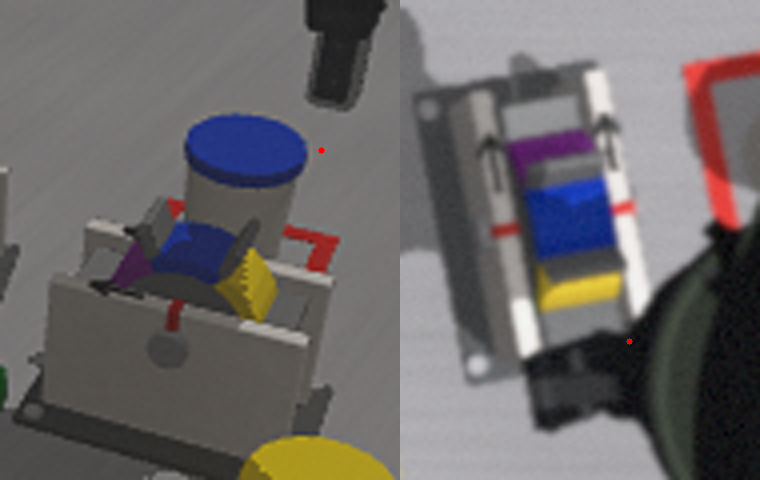

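Blue sits on top between the red marks, the tubs have not moved, and the arm is clear.

```bash
python3 -c "
from workcell import bot
print(bot.job_done())"
```

```text
the job is handed in; nothing more can be done
None
```

The blue-lidded tub stands in the red square, so I flicked the wheel three clicks forward from orange to blue; it rests there in its click, no tub was moved, and the job is handed in at about 11.5 s on the clock.

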